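# Open the red-lidded rivet tin

### The arm

A 6-joint arm with a two-finger parallel gripper is mounted at the origin on a cart in front of the work surface, level with it; the furniture and walls round the work are solid. World frame = base frame: x ahead of the robot, y to its left, z up, the work surface at z = 0. Lengths are in m, angles in degrees, forces in N, time in s.
With the tool pointing down it reaches from about 0.425 to 0.925 m from the base axis. Payload 12.5 kg.
Tool frame: the origin (TCP) lies midway between the tips of the shut fingers; the grasp point (between the pads) lies 19 mm behind it; z points along the fingers, y is the line along which they close (so a half turn about z gives the same grasp; the last joint's range is limited). The gripper opens to 85 mm and grips with 20 to 120 N. Pads are 22 mm wide; open, the fingers measure 114 mm over their backs; the gripper's body (76 mm by 85 mm) begins 54 mm behind the grasp point. The pads swing forward as they close: fully open they stand 13 mm farther back than shut.
Start: joints at [-71.711, 28.126, 89.318, -0, 62.55, -6.05], TCP at [0.258, -0.569, 0.231] pointing down, gripper open.
Joint ranges: [-177.58, 177.58], [-47.91, 125.51], [2.72, 160], [-65.01, 245.01], [3.68, 167.84], [-153.87, 153.87]. Speed limits (degrees/s): [127.2, 127.2, 159.86, 180, 180, 180].

### API

Orientations are given as [roll, pitch, yaw] about the fixed x, y, z axes, in that order (R = Rz(yaw) Ry(pitch) Rx(roll)).
In Python, from plant import sense, read_camera, camera_model, sign_off gives the robot as it stands.
- The arm moves only by the shell command python3 -m pendant 'ROWS'. ROWS is JSON, a list of rows, each a list of 3 entries, a list of its own where there are three numbers: the turn, a rotation vector about the tool's x, y, z in rad, then the shift along the tool's x, y, z in m, then the closure in counts, from 0 (fully open) to 255 (shut). In form: [[[rx, ry, rz], [dx, dy, dz], claw], ...]. A call has exactly 5 rows; each row shifts and turns the commanded pose from where the row before left it, along the tool's axes as they then stand; what a row does not reach is not made up. A row lasts 1/8 s, in which the tool goes at most 62.5 mm and 10.7 degrees, less where a joint would pass 70% of its speed; a pose out of reach is approached as far as the arm can. A call with a gripper value outside its range is refused whole. The fingers move at their own pace and stop on an object; the grip force is fixed at half the most. Time passes only in rows, so rows that do not move let the fingers close, or fill a call up. It gives the time, the measured TCP pose, the force, the opening and the grip force at its end, in the units of the state.
- sense(): the state, without advancing time (a new reading comes with each control period).
- read_camera(name): name is "scene" or "top" or "wrist"; returns the picture (420x560x3 uint8, red, green, blue); there is no depth.
- camera_model(name): a dict with "fovy" (degrees; the focal length in pixels is half the picture's height over the tangent of half this angle, whatever the lens; pixels are square), "cx", "cy" (the principal point, pixels), "R" (3x3) and "t" (3): a world point X has camera coordinates R X + t. Camera axes: x right, y down, z forward; pixel columns grow to the right and rows downward; lengths in m; the calibration is good to about 2 mm. A picture is of the moment at which its call begins: read the wrist's pose just before it. camera_model takes no time and is no camera call; for the wrist camera it gives the pose at the moment of the call.
- sign_off(): hands the job in; it is judged then, once.
The state is a dict: "clock": time; "joint_pos": joint angles; "dq": joint speeds; "joint_efforts": joint torques, N m; "ee_pos": TCP position; "ee_rot": TCP orientation; "ft_force": force on the tool from outside, world axes, zero at the start; "wrist_torque": the same for the moment, N m; "gripper_width": finger opening in m; "finger_force": force on a finger pad.
Only numpy, scipy, OpenCV 4.12 (cv2) and the standard library are available. Lean on these libraries where they do the work, as an engineer would, in place of code of your own. Each camera call takes 0.05 s, during which the arm holds its last target. There are 200 camera calls.

### The job

Open the rivet tin with the red lid: lift the lid off by its knob and set it down, knob up, wholly on the white laminate board. Do not drop the lid. Leave the tin standing where it is, and leave the blue-lidded tin closed where it stands.

Things in the scene. Friction and masses are not known exactly. Their poses are not given: they have to be found in the camera images.
- red_lid: The red lid that lies loosely on the red-lidded tin; it is not latched and lifts straight up. From its origin (centre of its underside) upward along its z: a plug 60 mm across and 8 mm high that hangs inside the tin's mouth (66 mm across), a red disc 76 mm across and 5 mm thick (8 to 13 mm) that rests on the rim, and an upright round black knob 22 mm across and 28 mm high (13 to 41 mm). On the tin the origin is 62 mm above the tin's underside. About 0.09 kg.
- red_tin: The red-lidded tin without its lid: a round bare-metal tin, 72 mm across, 70 mm high, wall 3 mm, open at the top, loose on the bench, with copper-coloured rivets inside. About 0.6 kg. Origin at the centre of its underside, z up.
- board: Square white laminate board, 160 x 160 mm, 12 mm thick, lying flat and fixed on the bench; it may be turned. Origin at the centre of its underside, x and y along its edges, z up; its top is 12 mm above the origin.
- blue_lid: The blue lid that lies loosely on the blue-lidded tin; it is not latched and lifts straight up. From its origin (centre of its underside) upward along its z: a plug 60 mm across and 8 mm high that hangs inside the tin's mouth (66 mm across), a blue disc 76 mm across and 5 mm thick (8 to 13 mm) that rests on the rim, and an upright round black knob 22 mm across and 28 mm high (13 to 41 mm). On the tin the origin is 62 mm above the tin's underside. About 0.09 kg.
- blue_tin: The blue-lidded tin without its lid: a round bare-metal tin, 72 mm across, 70 mm high, wall 3 mm, open at the top, loose on the bench, with brass rivets inside. About 0.6 kg. Origin at the centre of its underside, z up.
There are look-alikes about, which are no part of the job. Of the things shaped like the red_lid, the red one is meant.

How it is judged:
By the outcome, as a careful person would: the job done as asked, in the order asked, and still so for the second after the job is handed in, with the robot touching nothing.
It also fails if it takes over 32 s, if anything falls off the work surface, if the arm or the gripper's body presses on something with over 40 N, if the wrist force passes 120 N, or if a joint passes its speed limit or range.

## Working session

There is one attempt and no reset: what is moved stays moved. The work goes in short steps, Python scripts to look and compute and a shell command to move; the robot and the scene stay as the last step left them, time stands still between calls to the robot, and variables do not carry over. Pictures are saved under pics/ and viewed, at most 10 in all, crops included, and the job is handed in when it is done.

```bash
mkdir -p pics; python3 - <<'E'
from plant import *
import cv2
for n in("scene","top"):
    cv2.imwrite(f"pics/{n}0.png",read_camera(n)[:,:,::-1]); m=camera_model(n); print(n,m)
s=sense();print(s)
E
```

```text
scene {'fovy': 45.03252797340577, 'cx': 278.6743667747685, 'cy': 206.13651839369845, 'R': array([[-0.87225317, -0.48885322,  0.01403356],
       [-0.30483981,  0.5210344 , -0.79724265],
       [ 0.38242267, -0.69967541, -0.60349583]]), 't': array([0.46847165, 0.22481987, 0.96073483])}
top {'fovy': 56.36769390227671, 'cx': 281.8370044082454, 'cy': 210.3312344236331, 'R': array([[ 0.01401324, -0.99989428, -0.00388   ],
       [-0.97374491, -0.01276481, -0.22728375],
       [ 0.22721019,  0.00696311, -0.97382085]]), 't': array([0.04230996, 0.53552534, 1.00631737])}
{'clock': 0.1, 'joint_pos': array([-7.17118170e+01,  2.81617071e+01,  8.93448265e+01, -2.94856319e-03,
        6.25497010e+01, -6.05172801e+00]), 'dq': array([-0.18356893, -0.09580309, -0.06074174, -0.07734891,  0.03705546,
        0.01958743]), 'joint_efforts': array([ 2.98694162e-03, -6.19450235e+01, -2.62026125e+01, -6.95256767e-05,
        2.87264564e-03,  5.82718258e-06]), 'ee_pos': array([ 0.25753182, -0.56927189,  0.23078605]), 'ee_rot': array([-1.79943803e+02, -3.32793940e-03,  2.43412699e+01]), 'ft_force': array([0.70094289, 0.11141539, 0.2235004 ]), 'wrist_torque': array([0.01254437, 0.02156743, 0.01290487]), 'finger_force': 0.0, 'gripper_width': 0.08532170516321998}
```

View pics/top0.png

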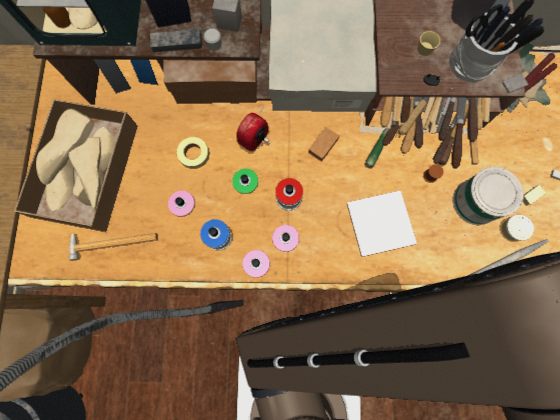

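View pics/scene0.png

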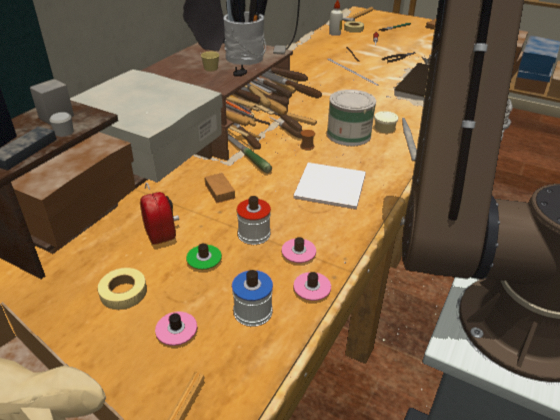

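The top view shows the red tin at (289,192), the blue tin at (215,234) and the board at (381,223). Pink and green decoy lids lie loose on the bench. The scene view agrees: red lid at (254,210), board at (330,185).

```bash
cat >h.py <<'E'
import numpy as np,cv2
from plant import *
def ray(n,uv,z,m=None):
    m=m or camera_model(n); f=210/np.tan(np.radians(m["fovy"]/2)); R=np.array(m["R"]);t=np.array(m["t"])
    d=R.T@[(uv[0]-m["cx"])/f,(uv[1]-m["cy"])/f,1]; c=-R.T@t
    return c+d*(z-c[2])/d[2]
def blobs(mask,box,k=5):
    u0,v0,u1,v1=box; mm=np.zeros_like(mask,np.uint8); mm[v0:v1,u0:u1]=mask[v0:v1,u0:u1]
    mm=cv2.morphologyEx(mm,cv2.MORPH_CLOSE,np.ones((k,k)))
    cs,_=cv2.findContours(mm,cv2.RETR_EXTERNAL,cv2.CHAIN_APPROX_NONE)
    return max(cs,key=cv2.contourArea)
def red(im): 
    i=im.astype(int); return (i[...,0]>110)&(i[...,1]<60)&(i[...,2]<60)
def blue(im):
    i=im.astype(int); return (i[...,2]>130)&(i[...,0]<80)
def white(im): return im.min(2)>190
E
python3 - <<'E'
from h import *
np.set_printoptions(precision=4,suppress=True)
for n,rb,bb,wb in(("top",(268,170,310,218),(195,210,235,255),(335,180,425,265)),("scene",(230,190,280,225),(225,262,280,305),(285,155,375,210))):
    im=read_camera(n)
    for nm,c in(("red",blobs(red(im),rb,13)),("blue",blobs(blue(im),bb,13))):
        pts=np.array([ray(n,p[0],.075)[:2] for p in c],np.float32)
        e=cv2.fitEllipse(c); mc=cv2.minEnclosingCircle(pts)
        print(n,nm,e,ray(n,e[0],.0735),"circ",mc)
    c=blobs(white(im),wb)
    pts=np.array([ray(n,p[0],.012)[:2] for p in c],np.float32); print(n,"board",cv2.minAreaRect(pts))
E
```

```text
top red ((288.88134765625, 190.87469482421875), (24.884075164794922, 25.61586570739746), 82.14592742919922) [0.5869 0.0311 0.0735] circ ((0.5866608023643494, 0.03123190626502037), 0.03662993386387825)
top blue ((214.17799377441406, 233.0083770751953), (25.97372055053711, 26.717010498046875), 52.673763275146484) [0.4679 0.2286 0.0735] circ ((0.46800854802131653, 0.22780804336071014), 0.03686801344156265)
top board ((0.5151231288909912, -0.2318514883518219), (0.15836264193058014, 0.15806932747364044), 13.78711223602295)
scene red ((253.25794982910156, 208.91738891601562), (19.920320510864258, 32.03479766845703), 88.44925689697266) [0.5834 0.034  0.0735] circ ((0.5833995342254639, 0.03465578332543373), 0.03749053552746773)
scene blue ((251.96951293945312, 285.1423645019531), (27.782482147216797, 38.870391845703125), 87.83788299560547) [0.4647 0.2318 0.0735] circ ((0.4647095203399658, 0.23163916170597076), 0.03679758682847023)
scene board ((0.5123453736305237, -0.22975070774555206), (0.1572657972574234, 0.15797775983810425), 13.979338645935059)
```

```bash
python3 -m pendant '[[[0,0,0],[0.02,-0.015,0],0],[[0,0,0],[0.036,-0.027,0],0],[[0,0,0],[0.04,-0.03,0],0],[[0,0,0],[0.04,-0.03,0],0],[[0,0,0],[0.04,-0.03,0],0]]'; python3 -m pendant '[[[0,0,0],[0.04,-0.03,0],0],[[0,0,0],[0.04,-0.03,0],0],[[0,0,0],[0.04,-0.03,0],0],[[0,0,0],[0.04,-0.03,0],0],[[0,0,0],[0.04,-0.03,0],0]]';  python3 -m pendant '[[[0,0,0],[0.04,-0.03,0],0],[[0,0,0],[0.04,-0.03,0],0],[[0,0,0],[0.04,-0.03,0],0],[[0,0,0],[0.03,-0.024,0],0],[[0,0,0],[0.015,-0.01,0],0]]'
python3 - <<'E'
from h import *
np.set_printoptions(precision=4,suppress=True)
m=camera_model("wrist");s=sense();im=read_camera("wrist");print(s["clock"],s["ee_pos"],s["ee_rot"],s["dq"])
cv2.imwrite("pics/w1.png",im[:,:,::-1])
c=blobs(red(im),(0,0,560,420),13);e=cv2.fitEllipse(c);print(e,ray("wrist",e[0],.0735,m))
E
```

```text
clock: 0.82
ee_pos: [0.3641, -0.3752, 0.2313]
ee_rot: [180.0, -0.0, 24.3]
ft_force: [0.9, 0.2, 0.2]
gripper_width: 0.0853
finger_force: 0.0
clock: 1.45
ee_pos: [0.4846, -0.156, 0.2314]
ee_rot: [180.0, -0.0, 24.3]
ft_force: [0.5, 0.3, -0.9]
gripper_width: 0.0854
finger_force: 0.0
clock: 2.08
ee_pos: [0.5837, 0.0251, 0.231]
ee_rot: [-180.0, 0.0, 24.4]
ft_force: [0.0, 0.7, 0.5]
gripper_width: 0.0855
finger_force: 0.0
2.075 [0.5837 0.0251 0.231 ] [-179.9955    0.017    24.4422] [ 11.0028   6.0163 -10.5226  -0.3991   4.6013  11.67  ]
((252.27781677246094, 211.77906799316406), (9.471437454223633, 56.44110870361328), 117.63233947753906) [0.5556 0.0366 0.0735]
```

View pics/w1.png

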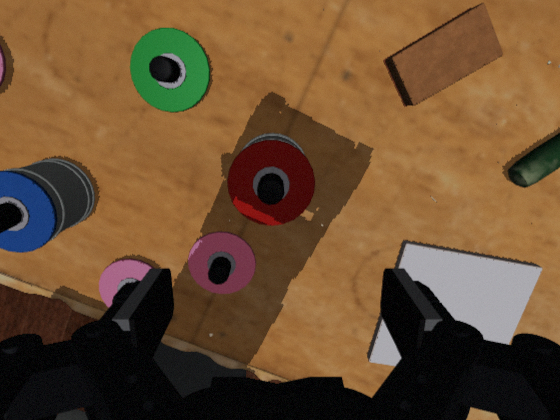

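The wrist view shows the red lid, in the gripper's shadow, with its disc centred near (271,181). I'll retake it with a looser red mask now that the arm has settled.

```bash
python3 - <<'E'
from h import *
np.set_printoptions(precision=4,suppress=True)
read_camera("wrist");read_camera("wrist")
m=camera_model("wrist");s=sense();im=read_camera("wrist");print(s["clock"],s["ee_pos"],s["ee_rot"],s["dq"])
h=im.astype(int);k=(h[...,0]>70)&(h[...,0]>3*h[...,1])
c=blobs(k,(200,110,340,232),9);e=cv2.fitEllipse(cv2.convexHull(c))
pts=np.array([ray("wrist",p[0],.075,m)[:2] for p in c],np.float32)
P=ray("wrist",e[0],.0735,m);print(e,P,cv2.minEnclosingCircle(pts))
y=np.radians(s["ee_rot"][2]);
for T in (P[:2],np.array([.585,.0325])):
    d=T-s["ee_pos"][:2];print(np.cos(y)*d[0]+np.sin(y)*d[1],np.sin(y)*d[0]-np.cos(y)*d[1])
E
```

```text
2.225 [0.5831 0.0234 0.231 ] [-179.9961    0.034    24.3876] [-1.4695 -0.5948  0.8984 -0.0627 -0.0638 -0.3692]
((269.1393127441406, 181.4272918701172), (83.7637710571289, 84.73271179199219), 93.36587524414062) [0.5863 0.0325 0.0735] ((0.5853891968727112, 0.032008882611989975), 0.03713425621390343)
0.006727623316429626 -0.006956357679931432
0.00549264762286981 -0.007486315688729033
```

```bash
python3 -m pendant '[[[0,0,0],[0.006,-0.007,0.025],0],[[0,0,0],[0,0,0.04],0],[[0,0,0],[0,0,0.04],0],[[0,0,0],[0,0,0.03],0],[[0,0,0],[0,0,0.014],0]]'; python3 -m pendant '[[[0,0,0],[0,0,0],0],[[0,0,0],[0,0,0],130],[[0,0,0],[0,0,0],255],[[0,0,0],[0,0,0],255],[[0,0,0],[0,0,0],255]]'; python3 -m pendant '[[[0,0,0],[0,0,0],255],[[0,0,0],[0,0,0],255],[[0,0,0],[0,0,0],255],[[0,0,0],[0,0,0],255],[[0,0,0],[0,0,0],255]]'
```

```text
clock: 2.9
ee_pos: [0.585, 0.031, 0.081]
ee_rot: [-180.0, 0.1, 24.3]
ft_force: [-0.5, -0.5, 0.8]
gripper_width: 0.0854
finger_force: 0.0
clock: 3.52
ee_pos: [0.586, 0.0323, 0.083]
ee_rot: [180.0, -0.0, 24.3]
ft_force: [-1.5, -0.5, 4.9]
gripper_width: 0.0199
finger_force: 58.4
clock: 4.15
ee_pos: [0.586, 0.0324, 0.083]
ee_rot: [180.0, -0.0, 24.3]
ft_force: [-1.7, 0.6, 6.0]
gripper_width: 0.0198
finger_force: 58.4
```

```bash
python3 -m pendant '[[[0,0,0],[0,0,-0.002],255],[[0,0,0],[0,0,-0.004],255],[[0,0,0],[0,0,-0.008],255],[[0,0,0],[0,0,-0.01],255],[[0,0,0],[0,0,-0.016],255]]'; python3 -m pendant '[[[0,0,0],[0,0,-0.02],255],[[0,0,0],[0,0,-0.02],255],[[0,0,0],[0,0,-0.02],255],[[0,0,0],[0,0,-0.01],255],[[0,0,0],[0,0,0],255]]'
python3 - <<'E'
from h import *
for n in("wrist","top"): 
    im=read_camera(n); cv2.imwrite(f"pics/{n}2.png",im[:,:,::-1])
print(sense())
E
```

```text
clock: 4.78
ee_pos: [0.5857, 0.0323, 0.1231]
ee_rot: [-180.0, 0.0, 24.3]
ft_force: [0.5, -0.2, -1.1]
gripper_width: 0.0201
finger_force: 58.6
clock: 5.4
ee_pos: [0.5859, 0.0323, 0.1931]
ee_rot: [180.0, -0.1, 24.3]
ft_force: [-0.0, -0.1, -1.0]
gripper_width: 0.0197
finger_force: 58.6
{'clock': 5.5, 'joint_pos': array([-3.29407407e+00,  2.74363851e+01,  9.74508976e+01, -3.83662799e-03,
        5.51503325e+01,  6.23718298e+01]), 'dq': array([-0.12467694,  0.56695519,  0.19921605, -0.06064127, -0.0216323 ,
       -0.03134992]), 'joint_efforts': array([ 2.83490896e-02, -5.99425006e+01, -2.43362832e+01, -9.70276506e-05,
        2.15366227e-02,  3.67053178e-05]), 'ee_pos': array([0.58551456, 0.03229522, 0.19186738]), 'ee_rot': array([-1.79985345e+02,  3.47856391e-02,  2.43362940e+01]), 'ft_force': array([-0.15727664, -0.01123462, -0.34835265]), 'wrist_torque': array([-0.01745637, -0.01428169,  0.03858212]), 'finger_force': 58.638378381729126, 'gripper_width': 0.0198409089989524}
```

View pics/wrist2.png

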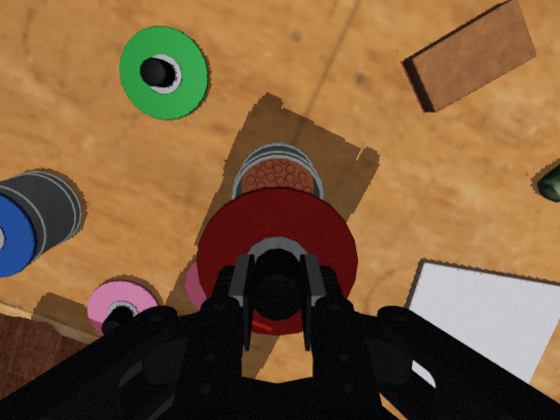

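The wrist view shows the lid held level at about (277,260), with the open tin and its copper-coloured rivets behind it at (278,180). Next I carry it over to the board.

```bash
python3 -m pendant '[[[0,0,0],[-0.009,0.010,0],255],[[0,0,0],[-0.021,0.025,0],255],[[0,0,0],[-0.028,0.034,0],255],[[0,0,0],[-0.028,0.034,0],255],[[0,0,0],[-0.028,0.034,0],255]]'; python3 -m pendant '[[[0,0,0],[-0.028,0.034,0],255],[[0,0,0],[-0.021,0.025,0],255],[[0,0,0],[-0.011,0.014,0],255],[[0,0,0],[0,0,0.02],255],[[0,0,0],[0,0,0.03],255]]'; python3 -m pendant '[[[0,0,0],[0,0,0.03],255],[[0,0,0],[0,0,0.03],255],[[0,0,0],[0,0,0.02],255],[[0,0,0],[0,0,0.01],255],[[0,0,0],[0,0,0],255]]'
python3 - <<'E'
from h import *
im=read_camera("scene"); cv2.imwrite("pics/s3.png",im[:,:,::-1]); s=sense();print(s["ee_pos"],s["ft_force"],s["gripper_width"])
E
```

```text
clock: 6.12
ee_pos: [0.5373, -0.1414, 0.1918]
ee_rot: [-180.0, 0.0, 24.3]
ft_force: [-0.0, 0.5, -1.1]
gripper_width: 0.0199
finger_force: 58.7
clock: 6.75
ee_pos: [0.5139, -0.2311, 0.1421]
ee_rot: [179.9, -0.0, 24.3]
ft_force: [0.8, -0.3, 0.1]
gripper_width: 0.0198
finger_force: 58.7
clock: 7.38
ee_pos: [0.5137, -0.2306, 0.0519]
ee_rot: [-180.0, 0.0, 24.3]
ft_force: [0.2, 1.1, -0.6]
gripper_width: 0.0199
finger_force: 58.7
[ 0.51394354 -0.23078952  0.05259327] [ 0.42948465 -0.13192617 -0.28348477] 0.01963167141612255
```

View pics/s3.png

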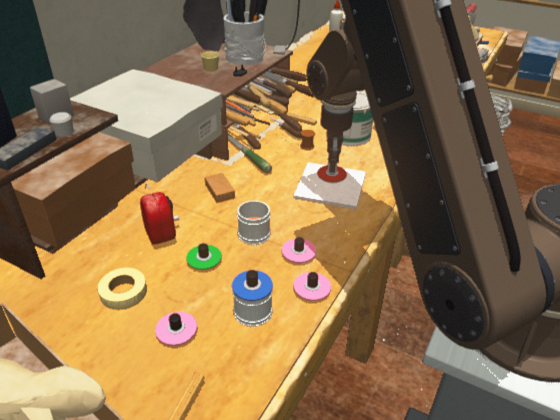

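The lid hangs over the board at about (332,174), and both tins are still standing. I'll lower it gently until it touches.

```bash
python3 -m pendant '[[[0,0,0],[0,0,0.008],255],[[0,0,0],[0,0,0.005],255],[[0,0,0],[0,0,0.003],255],[[0,0,0],[0,0,0.001],255],[[0,0,0],[0,0,0],255]]'
```

```text
clock: 8.05
ee_pos: [0.5138, -0.2308, 0.0353]
ee_rot: [180.0, 0.0, 24.3]
ft_force: [-1.2, -0.4, -0.9]
gripper_width: 0.02
finger_force: 58.7
```

```bash
python3 -m pendant '[[[0,0,0],[0,0,0.0005],255],[[0,0,0],[0,0,0.0005],255],[[0,0,0],[0,0,0.0005],255],[[0,0,0],[0,0,0.0005],255],[[0,0,0],[0,0,0],255]]'
```

```text
clock: 8.68
ee_pos: [0.5138, -0.2308, 0.0333]
ee_rot: [180.0, 0.0, 24.3]
ft_force: [-0.0, 0.4, -0.9]
gripper_width: 0.0198
finger_force: 58.7
```

```bash
python3 -m pendant '[[[0,0,0],[0,0,0.0005],255],[[0,0,0],[0,0,0.0005],255],[[0,0,0],[0,0,0],255],[[0,0,0],[0,0,0],255],[[0,0,0],[0,0,0],255]]'
```

```text
clock: 9.3
ee_pos: [0.5138, -0.2308, 0.033]
ee_rot: [180.0, -0.0, 24.3]
ft_force: [-2.6, 1.5, 8.4]
gripper_width: 0.0197
finger_force: 59.5
```

The force rose to 8 N, so the lid is on the board. Releasing, then retreating straight up.

```bash
python3 -m pendant '[[[0,0,0],[0,0,0],180],[[0,0,0],[0,0,0],120],[[0,0,0],[0,0,0],60],[[0,0,0],[0,0,0],0],[[0,0,0],[0,0,0],0]]'; python3 -m pendant '[[[0,0,0],[0,0,0],0],[[0,0,0],[0,0,-0.01],0],[[0,0,0],[0,0,-0.03],0],[[0,0,0],[0,0,-0.04],0],[[0,0,0],[0,0,-0.04],0]]'; python3 -m pendant '[[[0,0,0],[0,0,-0.05],0],[[0,0,0],[0,0,-0.04],0],[[0,0,0],[0,0,-0.02],0],[[0,0,0],[0,0,0],0],[[0,0,0],[0,0,0],0]]'
python3 - <<'E'
from h import *
im=read_camera("scene");w=read_camera("wrist"); cv2.imwrite("pics/s4.png",cv2.resize(np.hstack([im,w])[:,:,::-1],(800,300)))
h=im.astype(int);c=blobs((h[...,0]>70)&(h[...,0]>3*h[...,1]),(295,150,375,205),9);e=cv2.fitEllipse(c);print(e,ray("scene",e[0],.0235))
c=blobs(blue(im),(225,262,280,305),13);print(ray("scene",cv2.fitEllipse(c)[0],.0735))
E
```

```text
clock: 9.93
ee_pos: [0.5138, -0.2308, 0.0323]
ee_rot: [180.0, 0.0, 24.3]
ft_force: [0.5, -0.2, -0.6]
gripper_width: 0.0854
finger_force: 0.0
clock: 10.55
ee_pos: [0.5137, -0.2307, 0.1542]
ee_rot: [180.0, -0.0, 24.3]
ft_force: [0.6, -0.1, 0.0]
gripper_width: 0.0858
finger_force: 0.0
clock: 11.18
ee_pos: [0.5134, -0.2305, 0.2616]
ee_rot: [-180.0, 0.0, 24.3]
ft_force: [-0.4, -0.3, -0.4]
gripper_width: 0.0855
finger_force: 0.0
((339.6363830566406, 181.64663696289062), (4.142540454864502, 12.979936599731445), 66.21441650390625) [ 0.48789945 -0.23015471  0.0235    ]
[0.46447857 0.23206008 0.0735    ]
```

View pics/s4.png

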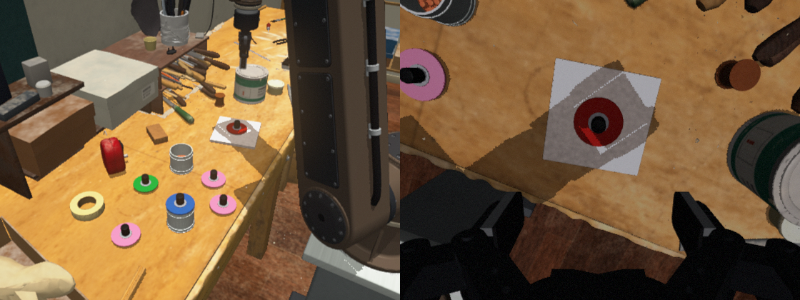

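The lid stands knob up near the board's centre (wrist half of the picture, about (598,122)). The open tin at (181,158) and the closed blue tin at (180,212) haven't moved, so I'm handing in.

```bash
python3 -c "
from plant import *
print(sign_off())"
```

```text
the job is handed in; nothing more can be done
None
```

The red lid is off its tin and sits knob up near the middle of the white board; neither tin appears to have moved, the blue one is still closed, and the job was handed in at about 11 s.

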